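# Find the loose jig bolt and hold its cover open

## Robot

A 6-joint arm with a two-finger parallel gripper is mounted at the origin on the work surface. World frame = base frame: x ahead of the robot, y to its left, z up, the work surface at z = 0. Lengths are in m, angles in degrees, forces in N, time in s.
With the tool pointing down it reaches from about 0.225 to 0.725 m from the base axis. Payload 3.1 kg.
Tool frame: the origin (TCP) lies midway between the tips of the shut fingers; the grasp point (between the pads) lies 19 mm behind it (ctrl.pinch_z is the distance from the TCP to the grasp point, in m); z points along the fingers, y is the direction in which the jaws open and shut (so a half turn about z gives the same grasp; the last joint's range is limited). The gripper opens to 85 mm and grips with 20 to 120 N. Pads are 22 mm wide; open, the fingers measure 114 mm over their backs; the gripper's body (76 mm by 85 mm) begins 54 mm behind the grasp point. The pads swing forward as they close: fully open they stand 13 mm farther back than shut.
Start: joints at [-71.551, 2.75, 5.684, 92.934, 0, 82.678], TCP at [0.228, -0.473, 0.231] pointing down, gripper open.
Joint ranges: [-166.93, 166.93], [-56.73, 111.36], [-69.38, 81.34], [-121.58, 131.49], [-85.45, 84.26], [-180, 180]. Speed limits (degrees/s): [159.86, 159.86, 180, 180, 180, 180].

## Interface

Orientations are given as [roll, pitch, yaw] about the fixed x, y, z axes, in that order (R = Rz(yaw) Ry(pitch) Rx(roll)).
In Python, from bench import ctrl, optics gives the robot as it stands. Calls block until the motion is done:
- ctrl.movep(position, orientation): joint-space move of the TCP to a pose.
- ctrl.servo_line(position, max_speed=0.15, rotation=None, guard=None): straight line of the TCP; rotation=None keeps the orientation; max_speed is the mean speed in m/s. With guard (N) it stops when the force on the tool has changed by that much, and returns True; else False.
- ctrl.move_joints(angles): joint-space move.
- ctrl.gripper_to(opening): opening from 0.0 (shut) to 1.0 (fully open); the grip force is fixed at half the most; returns when the fingers have stopped.
- ctrl.dwell(seconds).
- ctrl.inverse_kinematics(position, orientation): joint angles nearest the present ones, or None.
- ctrl.sense(): the state.
- optics.camera(name): name is "scene" or "top"; returns a dict with "pixels" (384x512x3 uint8, blue, green, red), "depth" (384x512 float32, m along the optical axis (not along the pixel's ray), 0 where there is no reading), "vfov" (degrees; the focal length in pixels is half the picture's height over the tangent of half this angle, whatever the lens; pixels are square), "cx", "cy" (the principal point, pixels), "world_to_cam" (4x4, takes a point from world to camera coordinates). Camera axes: x right, y down, z forward; pixel columns grow to the right and rows downward; lengths in m; the calibration is good to about 2 mm. A picture is of the moment at which its call begins.
A pose or a line that the arm cannot do raises ctrl.Unreachable and nothing moves.
- ctrl.hand_in(): hands the job in, once; it reports no verdict.
The state is a dict: "t": time; "qpos": joint angles; "qd": joint speeds; "joint_efforts": joint torques, N m; "ee_pos": TCP position; "eef_rot": TCP orientation; "wrist_force": force on the tool from outside, world axes, zero at the start; "moment": the same for the moment, N m; "grip_width": opening from 0.0 (shut) to 1.0 (fully open).
Only numpy, scipy, OpenCV 4.12 (cv2) and the standard library are available. Lean on these libraries where they do the work, as an engineer would, in place of code of your own. Each camera call takes 0.05 s, during which the arm holds its last target.

## Task

Turn the isolator's rotary handle to off, then tap the heads of the three bolts on the phone clamping jig until you find the loose one, which sinks and stays down. Lift the hinged cover beside that bolt by its tab to about 45 degrees, so that a colleague can reach the lock nut under it, and finish while still holding it open. Leave the other two covers shut and do not knock the other things on the bench about.

Things in the scene. Friction and masses are not known exactly. Their poses are not given: they have to be found in the camera images.
- jig: Dark metal phone clamping jig fixed to the bench. Origin at bench level; own x points away from the robot, z up. Block 50 mm high, 260 mm long in y, from x -75 to +35 mm; a 24 mm ledge with a phone goes on to +115 mm. Bolts 1, 2, 3 stand at x -55 mm, y +85, 0, -85 mm; the cover of the same number lies just beyond its bolt (+x), its hinge line along own y at x -30 mm, z 56 mm
- bolt1_top (a point): Centre of the top of bolt 1's steel hex head, 22 mm across, 12 mm high, top 71 mm above the bench at the start. One of the three bolts, a different one each time, is loose: pushed down with about 3 N it sinks 8 mm and stays down. The tight ones give at most about 1 mm
- bolt1 (a joint): How far bolt 1 has been pushed down: 0 at the start, 0.008 m when a loose bolt is fully sunk
- tab1 (a point): Middle of the top of the upright tab on steel cover 1 (plate 56 x 50 x 3 mm, 90 g). The tab is 10 mm thick along the jig's y, 22 mm along x, 32 mm high above the plate; it stands near the far free edge, 44 mm beyond the hinge line, its top 35 mm above the hinge line. Its axes turn with the cover; shut, they are the jig's
- cover1 (a joint): Angle of cover 1 (rad): 0 lying shut, growing as its far edge is lifted and swings up towards the robot, stop at 1.2. Its weight and a light spring (1 to 2 N at the tab) always shut it when let go
- bolt2_top (a point): Centre of the top of bolt 2's steel hex head, 22 mm across, 12 mm high, top 71 mm above the bench at the start. One of the three bolts, a different one each time, is loose: pushed down with about 3 N it sinks 8 mm and stays down. The tight ones give at most about 1 mm
- bolt2 (a joint): How far bolt 2 has been pushed down: 0 at the start, 0.008 m when a loose bolt is fully sunk
- tab2 (a point): Middle of the top of the upright tab on steel cover 2 (plate 56 x 50 x 3 mm, 90 g). The tab is 10 mm thick along the jig's y, 22 mm along x, 32 mm high above the plate; it stands near the far free edge, 44 mm beyond the hinge line, its top 35 mm above the hinge line. Its axes turn with the cover; shut, they are the jig's
- cover2 (a joint): Angle of cover 2 (rad): 0 lying shut, growing as its far edge is lifted and swings up towards the robot, stop at 1.2. Its weight and a light spring (1 to 2 N at the tab) always shut it when let go
- bolt3_top (a point): Centre of the top of bolt 3's steel hex head, 22 mm across, 12 mm high, top 71 mm above the bench at the start. One of the three bolts, a different one each time, is loose: pushed down with about 3 N it sinks 8 mm and stays down. The tight ones give at most about 1 mm
- bolt3 (a joint): How far bolt 3 has been pushed down: 0 at the start, 0.008 m when a loose bolt is fully sunk
- tab3 (a point): Middle of the top of the upright tab on steel cover 3 (plate 56 x 50 x 3 mm, 90 g). The tab is 10 mm thick along the jig's y, 22 mm along x, 32 mm high above the plate; it stands near the far free edge, 44 mm beyond the hinge line, its top 35 mm above the hinge line. Its axes turn with the cover; shut, they are the jig's
- cover3 (a joint): Angle of cover 3 (rad): 0 lying shut, growing as its far edge is lifted and swings up towards the robot, stop at 1.2. Its weight and a light spring (1 to 2 N at the tab) always shut it when let go
- isolator: Grey isolator box fixed to the bench, 90 x 90 x 50 mm high, with a rotary handle on top at its centre; origin under its centre at bench level, z up, own -x is the side with a small black dot, which marks off
- handle_top (a point): Middle of the top of the handle's black grip bar, on the vertical turning axis, 95 mm above the bench. The bar is 52 mm long (along this point's x), 14 mm thick (along its y) and 34 mm high, above a round flange; a small pointer nose sticks out at the foot of its -x end
- handle (a joint): Angle of the isolator handle, counter-clockwise seen from above: 0 = off, against the stop (bar along the box's own x, nose at the dot); 1.2 rad = on, against the other stop. Stiff (about 0.1 N m): it stays where it is left
- phone: Loose phone lying in front of the jig, 72 x 150 x 8 mm; origin under its centre. A bystander
- tray: Loose white parts tray right of the jig, 80 x 56 x 20 mm; origin under its centre. A bystander
- spool: Loose grey spool standing left of the jig, 34 mm across, 24 mm high; origin under its centre. A bystander
- bottle: Loose white bottle beyond the isolator, 42 mm across, 110 mm high; origin under its centre. A bystander
- driver: Loose screwdriver, 170 mm long, lying at the back left. A bystander
- backcover: Loose blue phone back cover, 152 x 74 x 4 mm, at the far right; origin under its centre. A bystander
- blower: Loose green air blower standing at the back, 60 mm across, 130 mm high; origin under its centre. A bystander
There are look-alikes about, which are no part of the job. Leave any brown or purple look-alike of the isolator alone.

How it is judged (in metres and radians):
On the way, in this order (a step that is already met when the one before it is completed fails the run):
1. the isolator is off (value of joint handle below 0.15 rad), for 0.2 s.
2. the loose bolt has been tapped down, all covers shut (value of joint handle below 0.15 rad and value of joint any of bolt1, bolt2, bolt3 above 0.005 m and value of joint each of cover1, cover2, cover3 below 0.1 rad), for 0.1 s.
3. the cover of the sunk bolt is held open (((value of joint bolt1 above 0.005 m and value of joint cover1 above 0.6 rad and contact force between any of the fingers, the arm and cover1 above 0.3 N and value of joint each of cover2, cover3 below 0.1 rad) or (value of joint bolt2 above 0.005 m and value of joint cover2 above 0.6 rad and contact force between any of the fingers, the arm and cover2 above 0.3 N and value of joint each of cover1, cover3 below 0.1 rad) or (value of joint bolt3 above 0.005 m and value of joint cover3 above 0.6 rad and contact force between any of the fingers, the arm and cover3 above 0.3 N and value of joint each of cover1, cover2 below 0.1 rad))), for 0.3 s.
At the end, for the whole second after the job is handed in: the isolator handle is within 0.15 rad of off; the loose bolt is down (over 5 mm); its cover is open by more than 0.6 rad (about 35 degrees), still (under 0.2 rad/s) and carried by the robot (over 0.3 N); the other two covers are shut (under 0.1 rad) (value of joint handle below 0.15 rad and (((value of joint bolt1 above 0.005 m and value of joint cover1 above 0.6 rad and contact force between any of the fingers, the arm and cover1 above 0.3 N and value of joint each of cover2, cover3 below 0.1 rad) and velocity of joint cover1 between -0.2 and 0.2 rad/s) or ((value of joint bolt2 above 0.005 m and value of joint cover2 above 0.6 rad and contact force between any of the fingers, the arm and cover2 above 0.3 N and value of joint each of cover1, cover3 below 0.1 rad) and velocity of joint cover2 between -0.2 and 0.2 rad/s) or ((value of joint bolt3 above 0.005 m and value of joint cover3 above 0.6 rad and contact force between any of the fingers, the arm and cover3 above 0.3 N and value of joint each of cover1, cover2 below 0.1 rad) and velocity of joint cover3 between -0.2 and 0.2 rad/s))); the arm keeps its last pose, push and grip.
It fails at once if a cover is lifted (over 0.3 rad) whose bolt has not been found loose ((value of joint cover1 above 0.3 rad and not (value of joint bolt1 above 0.005 m)) or (value of joint cover2 above 0.3 rad and not (value of joint bolt2 above 0.005 m)) or (value of joint cover3 above 0.3 rad and not (value of joint bolt3 above 0.005 m))).
It fails at once if a bystander is moved by more than 30 mm (distance of any of phone, tray, spool, bottle, driver, backcover, blower from where it was at the start of the episode above 0.03 m).
It also fails if it takes over 61 s, if anything falls off the work surface, if the arm or the gripper's body presses on something with over 40 N, if the wrist force passes 120 N, or if a joint passes its speed limit or range.

## Working session

There is one attempt and no reset: what is moved stays moved. The work goes in short steps, each a Python script; the robot and the scene stay as the last script left them, time stands still between calls to the robot, and variables do not carry over. Pictures are saved under pics/ and viewed, and the job is handed in when it is done.

```bash
ls; mkdir -p pics
python3 - <<'E'
from bench import ctrl, optics
import cv2, numpy as np
for n in("scene","top"):
    c=optics.camera(n); cv2.imwrite(f"pics/{n}0.png",c["pixels"]); np.savez(f"{n}0.npz",**c)
    print(n,c["vfov"],c["cx"],c["cy"],np.round(c["world_to_cam"],3).tolist(),(c["depth"]>0).mean())
s=ctrl.sense();print(s)
E
```

```text
pics
scene 55.533339817264704 255.71361870929715 196.72210716760668 [[0.737, 0.676, 0.001, -0.385], [0.446, -0.485, -0.752, -0.177], [-0.508, 0.555, -0.659, 1.351], [0.0, 0.0, 0.0, 1.0]] 0.9960072835286459
top 52.67735184027064 256.0127715737965 190.75292619272338 [[0.024, -1.0, -0.012, 0.017], [-0.986, -0.022, -0.164, 0.537], [0.164, 0.016, -0.986, 1.063], [0.0, 0.0, 0.0, 1.0]] 0.9960835774739584
{'t': 0.1, 'qpos': array([-7.15504722e+01,  2.78711383e+00,  5.60020954e+00,  9.29342659e+01,
       -1.60352646e-04,  8.26780725e+01]), 'qd': array([-0.05724616, -0.09662803,  0.21507575, -0.11904865, -0.02280212,
       -0.03385636]), 'joint_efforts': array([ 3.82130835e-03, -3.39852583e+01,  3.20935214e+01,  1.57804642e-02,
        5.21402228e-05, -4.47116946e-06]), 'ee_pos': array([ 0.22807409, -0.47225014,  0.23024484]), 'eef_rot': array([-1.79879797e+02, -1.52833841e-02,  2.57714394e+01]), 'wrist_force': array([0.20104005, 0.42594852, 0.44706066]), 'moment': array([-0.01727405,  0.01263402,  0.02880937]), 'grip_width': 0.9981786344989984}
```

View pics/scene0.png

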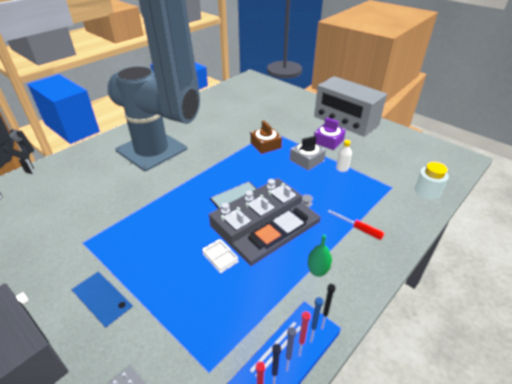

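View pics/top0.png

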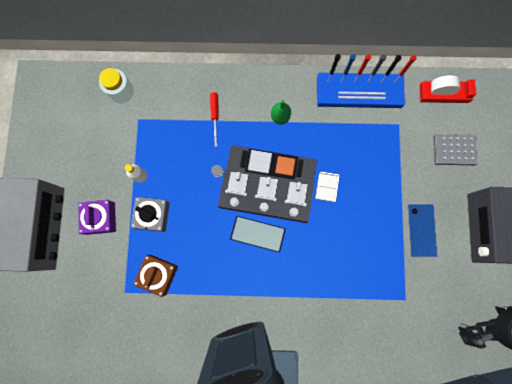

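The top view shows three isolator-like boxes: grey (149,214), purple (96,216) and brown (155,275). By the description, the grey one is the isolator. The jig is at (268,184), with bolt heads at about (234,202), (264,207) and (293,212). I'll check these in crops.

```bash
cat > h.py <<'E'
import numpy as np, cv2
def cam(c):
    f=c["pixels"].shape[0]/2/np.tan(np.radians(float(c["vfov"]))/2)
    return f,float(c["cx"]),float(c["cy"]),np.array(c["world_to_cam"])
def onplane(c,uv,z):
    f,cx,cy,T=cam(c);R=T[:3,:3];o=-R.T@T[:3,3]
    d=R.T@np.array([(uv[0]-cx)/f,(uv[1]-cy)/f,1]);return o+d*(z-o[2])/d[2]
def proj(c,p):
    f,cx,cy,T=cam(c);q=T[:3,:3]@np.asarray(p)+T[:3,3];return np.array([cx+f*q[0]/q[2],cy+f*q[1]/q[2]])
def cloud(c):
    f,cx,cy,T=cam(c);d=np.array(c["depth"]);v,u=np.mgrid[:d.shape[0],:d.shape[1]]
    P=np.stack([(u-cx)/f*d,(v-cy)/f*d,d],-1);return (P-T[:3,3])@T[:3,:3]
E
python3 - <<'E'
import numpy as np,cv2
from h import *
t=np.load("top0.npz");s=np.load("scene0.npz")
a=cv2.resize(t["pixels"][190:240,125:175],(400,400),interpolation=cv2.INTER_CUBIC)
b=cv2.resize(s["pixels"][130:180,285:335],(400,400),interpolation=cv2.INTER_CUBIC)
cv2.imwrite("pics/iso.png",np.hstack([a,b]))
a=cv2.resize(t["pixels"][140:225,212:322],None,fx=7,fy=7,interpolation=cv2.INTER_CUBIC)
cv2.imwrite("pics/jig.png",a)
P=cloud(t)
for n,m,z0,z1 in(("jigblock",(140,225,212,322),.035,.058),("tabs",(140,225,212,322),.08,.12),("bolt",(180,225,212,322),.0655,.076),("isobox",(190,240,125,175),.04,.057),("bar",(190,240,125,175),.085,.105)):
    M=np.zeros(P.shape[:2],bool);M[m[0]:m[1],m[2]:m[3]]=1
    M&=(P[...,2]>z0)&(P[...,2]<z1)
    k,l,st,ce=cv2.connectedComponentsWithStats(M.astype(np.uint8))
    for i in range(1,k):
        if st[i,4]<5: continue
        q=P[l==i];r=cv2.minAreaRect((q[:,:2]*1000).astype(np.float32))
        print(n,st[i,4],ce[i].round(1),q.mean(0).round(4),np.round(r[0],1),np.round(r[1],1),round(r[2],1))
E
```

```text
jigblock 81 [243.8 157.9] [0.6334 0.0679 0.0388] [633.5  68.1] [13.9 49.7] 81.3
jigblock 7 [257.6 152.4] [0.6514 0.0281 0.0361] [651.8  28.6] [ 6.4 10.6] 73.9
jigblock 5 [261.8 158.4] [0.6337 0.0153 0.0359] [633.5  16.2] [4.5 8.6] 46.2
jigblock 6 [268.2 157.5] [ 0.6368 -0.0032  0.036 ] [638.1  -3.1] [13.2  4.9] 42.1
jigblock 12 [280.4 160.3] [ 0.6289 -0.039   0.0365] [628.6 -38.2] [11.6 15.2] 16.4
jigblock 5 [287.2 159.8] [ 0.6311 -0.0588  0.036 ] [631.1 -58.7] [4.2 6.3] 47.9
jigblock 81 [299.9 167.3] [ 0.609  -0.0957  0.0386] [608.9 -95.8] [13.6 50.4] 81.1
jigblock 7 [250.9 161.1] [0.6248 0.047  0.036 ] [623.8  46.6] [9.1 5.9] 1.6
jigblock 5 [253.  164.6] [0.6145 0.0405 0.0364] [614.5  40.4] [ 1.9 11.9] 20.6
jigblock 11 [291.2 166.4] [ 0.6118 -0.0705  0.0358] [612.  -72.1] [16.7 10.7] 44.8
jigblock 2717 [266.3 196.1] [5.206e-01 2.000e-04 5.040e-02] [5.258e+02 5.000e-01] [260.  110.8] 81.5
jigblock 7 [277.9 169.4] [ 0.6018 -0.032   0.0359] [600.9 -31.7] [10.6  8.3] 45.1
tabs 31 [238.1 175.2] [0.5711 0.0794 0.0891] [572.1  79.2] [ 9.6 21.9] 81.6
tabs 28 [268.4 180.4] [ 0.5583 -0.0043  0.0898] [558.4  -4.7] [20.   8.4] 1.0
tabs 32 [298.9 185.5] [ 0.5459 -0.0881  0.0898] [546.5 -88.2] [ 9.7 21.4] 78.6
bolt 41 [234.  200.4] [0.5034 0.0898 0.0699] [503.   89.8] [18. 18.] 44.4
bolt 43 [264.1 205.6] [0.4909 0.0059 0.0701] [491.2   6.2] [19.7 16.7] 1.3
bolt 41 [294.4 210.8] [ 0.4784 -0.078   0.0698] [478.9 -78.3] [17.4 19.8] 72.1
isobox 716 [149.8 213.8] [0.4628 0.3278 0.05  ] [464.5 331.9] [91.  89.9] 85.4
bar 101 [144.3 211.6] [0.464  0.3307 0.0935] [464.5 331.6] [51.7 13.7] 63.3
```

View pics/iso.png

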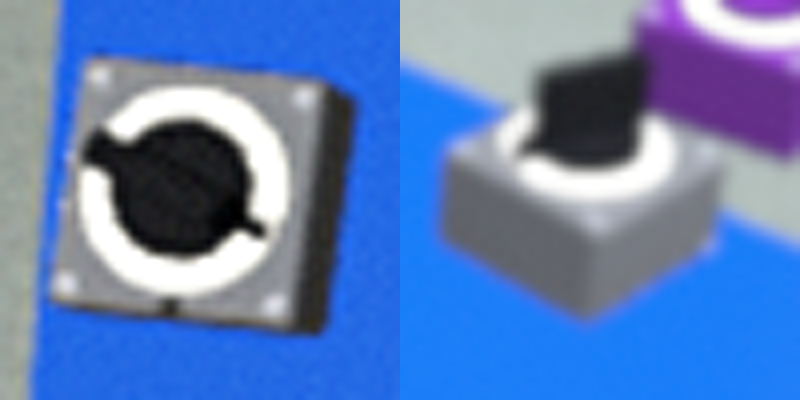

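View pics/jig.png

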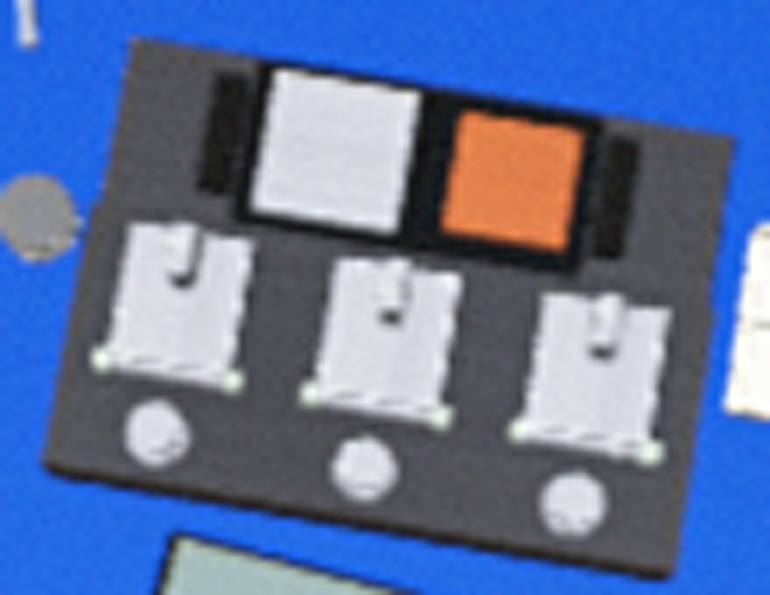

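The crops confirm the grey box. Its off dot is at about (146,228) on the robot side, and the nose points right and slightly down, so the handle is about 1.19 rad on. Box yaw is −4.6°, bar yaw 63.3°, jig yaw −8.5° and jig origin (0.5456, −0.0025). Next I'll turn the handle.

```bash
cat > k.py <<'E'
from bench import ctrl, optics
import numpy as np,cv2
from h import *
def st(m=""):
    s=ctrl.sense();print(m,round(s["t"],2),s["ee_pos"].round(4),s["eef_rot"].round(1),"F",s["wrist_force"].round(1),"M",s["moment"].round(2),"g",round(s["grip_width"],3),"q6",round(s["qpos"][5],1));return s
def snap(n):
    out=[]
    for c in("top","scene"):
        d=optics.camera(c);np.savez(f"{c}_{n}.npz",**d);out.append(d)
    return out
E
python3 - <<'E'
from k import *
x,y=.4643,.3316
ctrl.movep([x,y,.2],[180,0,-116.7]);st("above")
ctrl.gripper_to(.6)
ctrl.servo_line([x,y,.068],guard=10,max_speed=.12);st("down")
ctrl.gripper_to(0);st("grip")
for a in(-140,-163,-184.6):
    ctrl.movep([x,y,.068],[180,0,a]);st(a)
t,s=snap("h1")
ctrl.gripper_to(.6);ctrl.servo_line([x,y,.2],max_speed=.2);st("up")
t,s=snap("h2")
a=[cv2.resize(c["pixels"][r[0]:r[0]+50,r[1]:r[1]+50],(400,400),interpolation=cv2.INTER_CUBIC) for c,r in((s,(130,285)),)]
cv2.imwrite("pics/iso2.png",a[0]);cv2.imwrite("pics/top2.png",t["pixels"])
E
```

```text
above 3.05 [0.4648 0.3309 0.2   ] [-180.    -0.  -116.8] F [-0.   0.5 -0.2] M [ 0.03 -0.01 -0.03] g 1.003 q6 -34.5
down 4.73 [0.465  0.332  0.0691] [-1.799e+02  1.000e-01 -1.167e+02] F [-0.1  0.   0.5] M [-0.01 -0.   -0.02] g 0.595 q6 -34.5
grip 5.16 [0.4635 0.3326 0.0691] [ 1.799e+02  1.000e-01 -1.167e+02] F [-4.8  2.7  6.5] M [ 0.4   1.   -0.05] g 0.154 q6 -34.5
-140 5.63 [0.4634 0.3327 0.0691] [ 179.9    0.  -140. ] F [-3.8  2.3  6. ] M [ 0.37  1.04 -0.08] g 0.151 q6 -11.2
-163 6.1 [0.4633 0.3328 0.0691] [ 179.8   -0.  -163. ] F [-4.5  2.8  5.8] M [0.46 1.06 0.01] g 0.149 q6 11.8
-184.6 6.55 [0.4633 0.3329 0.0691] [ 1.799e+02 -1.000e-01  1.755e+02] F [-5.5  2.4  6.3] M [ 0.5   1.12 -0.11] g 0.15 q6 33.4
up 7.91 [0.4639 0.3313 0.1988] [-1.799e+02 -1.000e-01  1.754e+02] F [-0.5 -0.1  0.2] M [ 0.01 -0.   -0.01] g 0.605 q6 33.4
```

View pics/iso2.png

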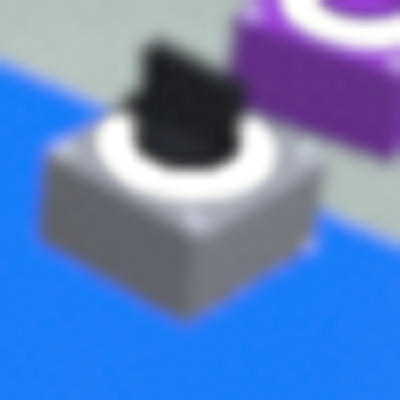

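View pics/top2.png

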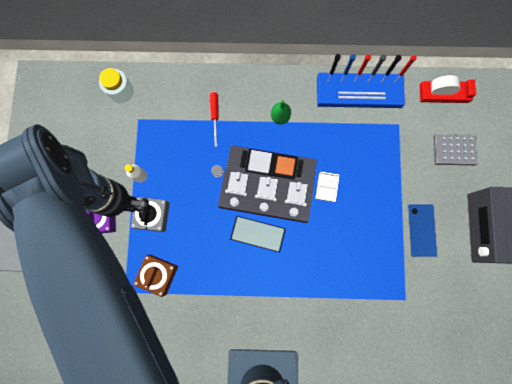

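The scene crop shows the bar swung round, roughly along the box's x. I'll move the arm clear, measure the bar's angle, and only then tap.

```bash
cat >> k.py <<'E'
O=np.array([.5456,-.0025]);YAW=-8.5
def J(x,y,z):
    a=np.radians(YAW);return np.array([O[0]+x*np.cos(a)-y*np.sin(a),O[1]+x*np.sin(a)+y*np.cos(a),z])
def baryaw(t):
    P=cloud(t);M=np.zeros(P.shape[:2],bool);M[190:240,125:175]=1;M&=(P[...,2]>.085)&(P[...,2]<.105)
    r=cv2.minAreaRect((P[M][:,:2]*1000).astype(np.float32));print("bar",M.sum(),r)
E
python3 - <<'E'
from k import *
print([ctrl.inverse_kinematics(J(-.055,.085,.12),[180,0,w]) for w in (YAW,180+YAW)])
ctrl.movep(J(-.055,.085,.13),[180,0,180+YAW]);st("b1")
ctrl.gripper_to(0);st()
t,s=snap("b0");baryaw(t);cv2.imwrite("pics/b0.png",np.hstack([cv2.resize(t["pixels"][190:240,125:175],(400,400)),cv2.resize(s["pixels"][160:260,200:300],(400,400))]))
E
```

```text
[array([   2.58318446,    1.01591628,   -8.76583421,   80.2182495 ,
          0.        , -168.91681554]), array([ 2.58318446,  1.01591628, -8.76583421, 80.2182495 ,  0.        ,
       11.08318446])]
b1 9.01 [0.5039 0.0905 0.1302] [180.    0.  171.5] F [0.3 0.4 0.2] M [ 0.04  0.04 -0.02] g 0.601 q6 11.1
 9.54 [0.5038 0.09   0.1301] [180.    0.  171.5] F [ 0.7  0.2 -0.6] M [ 0.02 -0.07 -0.05] g -0.005 q6 11.1
bar 112 ((464.59893798828125, 331.5890808105469), (15.130391120910645, 52.01271438598633), 85.29937744140625)
```

View pics/b0.png

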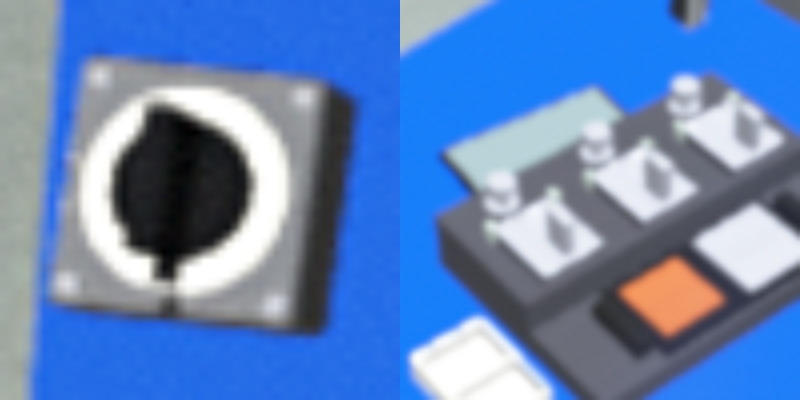

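The bar is now at −4.7° with its nose at the dot, so the isolator is off. Now the taps.

Run:
```python
from k import *
for n,y in((1,.085),(2,0),(3,-.085)):
    ctrl.servo_line(J(-.055,y,.09),max_speed=.15)
    g=ctrl.servo_line(J(-.055,y,.0615),max_speed=.02,guard=9);s=st(f"tap{n} {g}")
    ctrl.servo_line(J(-.055,y,.09),max_speed=.08)
    if s["ee_pos"][2]<.066: print("loose",n);break
```

```text
tap1 True 11.02 [0.5036 0.0897 0.0707] [-180.    -0.   171.5] F [ 0.3 -0.3  4.8] M [0.05 0.2  0.06] g -0.001 q6 11.1
tap2 True 13.46 [0.4911 0.0056 0.063 ] [-1.800e+02 -1.000e-01  1.715e+02] F [0.6 0.1 3.1] M [-0.04  0.02  0.03] g -0.0 q6 1.3
loose 2
```

Bolt 2 sank 8 mm and bolt 1 held. I'll move over tab 2 and check the bolt heights by camera before gripping.

Run:
```python
from k import *
ctrl.servo_line(J(-.04,0,.16),max_speed=.2)
ctrl.servo_line(J(.014,0,.16),max_speed=.2)
ctrl.gripper_to(.4);st()
t,s=snap("c0")
for c,n in((s,"s"),(t,"t")):
    P=cloud(c)
    for i,y in((1,.085),(2,0),(3,-.085)):
        b=J(-.055,y,.06);M=(np.hypot(P[...,0]-b[0],P[...,1]-b[1])<.010)&(P[...,2]<.08);z=P[M][:,2];print(n,i,M.sum(),np.percentile(z,80).round(4) if len(z) else None)
cv2.imwrite("pics/c0.png",np.hstack([cv2.resize(t["pixels"][140:240,212:312],(400,400)),cv2.resize(s["pixels"][150:260,200:310],(400,400))]))
```

```text
15.31 [ 0.5592 -0.0045  0.1602] [-180.    -0.2  171.5] F [-0.4 -0.8  0.6] M [-0.    0.01  0.01] g 0.399 q6 1.2
s 1 37 0.0714
s 2 27 0.0632
s 3 39 0.0713
t 1 0 None
t 2 0 None
t 3 5 0.0705
```

View pics/c0.png

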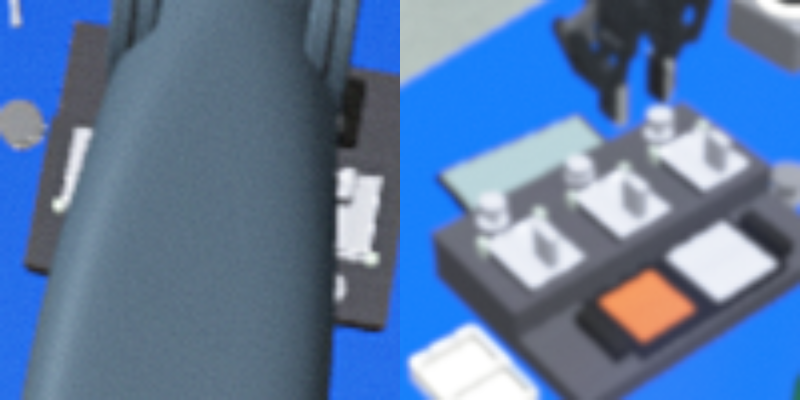

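The camera agrees: bolt 2's top is at 63 mm and bolts 1 and 3 are at 71 mm. In the picture all covers are shut. Now I'll grip tab 2 and lift along the hinge arc.

Run:
```python
from k import *
from scipy.spatial.transform import Rotation as R
z0=.0645
R0=R.from_euler("xyz",[180,0,180+YAW],degrees=True)
ax=J(0,1,0)-J(0,0,0)
H=J(-.030,0,.056)
def pose(th):
    r=R.from_rotvec(-th*ax);p=H+r.apply(J(.014,0,z0)-H);return p,(r*R0).as_euler("xyz",degrees=True)
ths=np.linspace(0,.82,9)[1:]
for th in ths:
    assert ctrl.inverse_kinematics(*pose(th)) is not None,th
print(pose(.82))
g=ctrl.servo_line(J(.014,0,z0),max_speed=.08,guard=8);st(f"down {g}")
if g: raise SystemExit
ctrl.gripper_to(0);st("grip")
for th in ths:
    p,o=pose(th);ctrl.servo_line(p,max_speed=.03,rotation=o);st(round(th,2))
t,s=snap("d0")
cv2.imwrite("pics/d0.png",cv2.resize(s["pixels"][130:260,200:330],(600,600),interpolation=cv2.INTER_CUBIC))
```

```text
(array([ 0.53947106, -0.00158402,  0.0939693 ]), array([180.       ,  46.9825392, 171.5      ]))
down False 16.75 [ 0.5601 -0.0046  0.0654] [-1.800e+02 -1.000e-01  1.715e+02] F [-0.6  0.9  0.2] M [-0.03 -0.05 -0.04] g 0.4 q6 1.2
grip 17.08 [ 0.5601 -0.004   0.0654] [180.   -0.2 171.5] F [-0.1  2.1  2.4] M [0.38 0.02 0.02] g 0.105 q6 1.2
0.1 17.38 [ 0.5595 -0.0039  0.0695] [179.9   6.1 171.5] F [ 4.2  2.2 -2.2] M [ 0.43 -0.8   0.04] g 0.106 q6 1.2
0.2 17.68 [ 0.5579 -0.0037  0.074 ] [179.9  11.9 171.5] F [ 3.5  2.8 -1. ] M [ 0.52 -0.65  0.13] g 0.103 q6 1.3
0.31 17.98 [ 0.5559 -0.0034  0.0783] [179.9  17.7 171.5] F [ 4.3  2.6 -0.6] M [ 0.49 -0.62  0.16] g 0.103 q6 1.4
0.41 18.28 [ 0.5535 -0.003   0.0824] [179.9  23.6 171.5] F [ 4.   3.  -0.8] M [ 0.56 -0.53  0.25] g 0.105 q6 1.4
0.51 18.58 [ 0.5507 -0.0026  0.0862] [179.9  29.4 171.5] F [3.5 3.1 1.4] M [ 0.57 -0.25  0.37] g 0.103 q6 1.4
0.62 18.88 [ 0.5475 -0.0021  0.0897] [179.9  35.3 171.5] F [2.2 4.  2. ] M [ 0.69 -0.09  0.42] g 0.103 q6 1.5
0.72 19.18 [ 0.544  -0.0016  0.0928] [179.9  41.2 171.5] F [0.6 3.9 3.7] M [0.68 0.07 0.57] g 0.104 q6 1.5
0.82 19.48 [ 0.5402 -0.001   0.0956] [179.9  47.  171.5] F [-1.8  4.3  4.8] M [0.68 0.26 0.62] g 0.107 q6 1.4
```

View pics/d0.png

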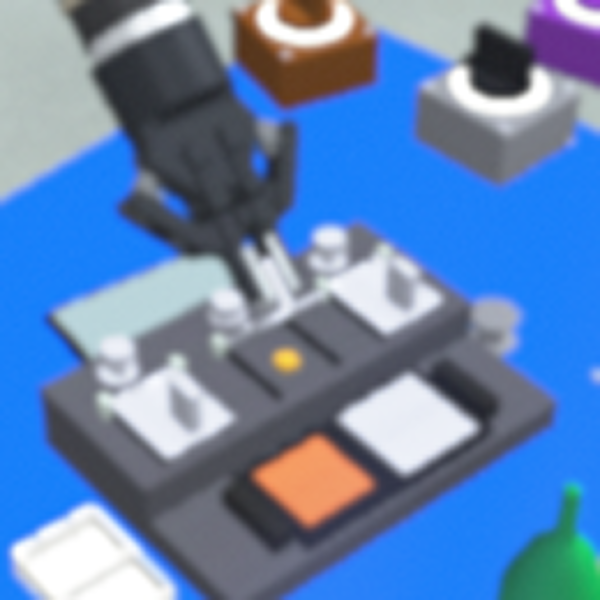

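Cover 2 is up in the gripper with the lock nut visible at about (286,360) in the crop. Covers 1 and 3 are shut. One check of the cover's angle by depth, then a steadiness check and hand-in.

Run:
```python
from k import *
def ang():
    s=optics.camera("scene");P=cloud(s);a=np.radians(YAW)
    d=P[...,:2]-O;x=d[...,0]*np.cos(a)+d[...,1]*np.sin(a);y=-d[...,0]*np.sin(a)+d[...,1]*np.cos(a)
    M=(abs(y)<.026)&(x>-.03)&(x<.03)&(P[...,2]>.062)&(P[...,2]<.11)&(s["pixels"].min(-1)>120)
    q=np.c_[x[M],P[M][:,2]];f=cv2.fitLine(q.astype(np.float32),cv2.DIST_HUBER,0,.01,.01).ravel();print(M.sum(),"angle",np.degrees(np.arctan2(f[1],f[0])),"top z",q[:,1].max())
    for i,yy in((1,.085),(3,-.085)):
        N=(abs(y-yy)<.025)&(x>-.025)&(x<.02)&(P[...,2]>.053)&(P[...,2]<.07);print("cover",i,"plate z 10-90%",np.percentile(P[N][:,2],[10,90]).round(4))
ang();ctrl.dwell(1.0);st();ang();print(ctrl.sense()["qd"].round(2))
```

```text
83 angle 59.128555 top z 0.10979198352328716
cover 1 plate z 10-90% [0.0576 0.0613]
cover 3 plate z 10-90% [0.0576 0.0609]
 20.63 [ 0.5404 -0.0011  0.0956] [179.9  46.9 171.5] F [-2.4  5.   5.9] M [0.66 0.41 0.63] g 0.102 q6 1.4
81 angle 57.401787 top z 0.10996523651972177
cover 1 plate z 10-90% [0.0578 0.0613]
cover 3 plate z 10-90% [0.0576 0.061 ]
[-0.08 -0.04  0.05  0.02 -0.02 -0.03]
```

The fit's top is clipped at 0.11, so tab or finger points are mixed in. I'll redo it on the saved picture using only the plate's sides, away from the tab.

Run:
```python
import numpy as np,cv2
from h import *
O=np.array([.5456,-.0025]);a=np.radians(-8.5)
s=dict(np.load("scene_d0.npz"));P=cloud(s)
d=P[...,:2]-O;x=d[...,0]*np.cos(a)+d[...,1]*np.sin(a);y=-d[...,0]*np.sin(a)+d[...,1]*np.cos(a);z=P[...,2]
M=(abs(y)<.027)&(x>-.035)&(x<.05)&(z>.062)&(z<.2)&(s["pixels"].min(-1)>100)
v,u=np.nonzero(M)
for i in range(0,len(u),3): print(u[i],v[i],(1000*np.array([x[M][i],y[M][i],z[M][i]])).round(0),s["pixels"][v[i],u[i]])
```

```text
258 180 [-28.  11. 126.] [130 124 117]
258 181 [-21.   5. 130.] [176 170 163]
257 182 [-21.   2. 128.] [134 130 125]
260 182 [-21.  13. 122.] [182 150 139]
254 183 [-22.  -8. 128.] [176 141 127]
259 183 [-19.   7. 123.] [208 201 193]
252 184 [-24. -14. 127.] [155 142 134]
255 184 [-30.   2. 114.] [144 134 128]
260 184 [-15.   8. 122.] [217 208 199]
253 185 [-19. -14. 126.] [194 186 177]
256 185 [-25.   1. 115.] [136 129 125]
259 185 [-14.   4. 120.] [205 196 190]
262 185 [-15.  15. 115.] [180 142 130]
254 186 [-18. -11. 122.] [208 201 194]
257 186 [-16.  -2. 119.] [214 200 195]
260 186 [-12.   5. 117.] [220 214 205]
248 187 [-35. -19. 112.] [159 154 135]
255 187 [-16. -10. 119.] [216 210 201]
258 187 [-13.  -1. 117.] [238 229 226]
261 187 [-10.   7. 114.] [222 216 207]
249 188 [-26. -23. 116.] [139 134 118]
255 188 [-12. -13. 120.] [217 212 202]
258 188 [-14.  -0. 112.] [239 230 226]
261 188 [ -8.   5. 113.] [220 214 205]
254 189 [-17. -12. 113.] [141 135 129]
257 189 [-11.  -6. 113.] [230 224 218]
260 189 [ -9.   2. 110.] [222 212 206]
263 189 [ -7.  12. 107.] [195 188 180]
254 190 
[... 593 characters left out ...]
102.] [223 212 206]
265 194 [-6. 19. 85.] [180 168 163]
268 194 [10. 16. 98.] [206 193 186]
256 195 [ -5. -15. 101.] [133 128 123]
259 195 [  1.  -9. 102.] [179 170 164]
262 195 [ 3. -0. 98.] [237 228 224]
265 195 [ 9.  6. 98.] [211 196 191]
256 196 [ -7. -13.  94.] [138 131 128]
259 196 [-1. -7. 95.] [167 157 153]
262 196 [ 6. -2. 98.] [237 229 225]
257 197 [-11.  -6.  85.] [145 135 132]
260 197 [ 4. -8. 96.] [225 211 206]
257 198 [-15.  -2.  75.] [166 155 150]
260 198 [ 12. -14. 100.] [233 223 217]
257 199 [ 10. -23. 100.] [187 175 169]
254 200 [ -4. -23.  88.] [186 173 169]
252 201 [ -8. -26.  82.] [175 163 158]
247 202 [-31. -27.  63.] [180 178 168]
252 202 [ -8. -26.  79.] [163 152 147]
```

The plate's free edge is at (+11, 100) mm from a hinge at (−30, 56) mm. That gives about 47°, matching the tool pitch of 47°. Handing in.

```bash
python3 -c "
from k import *
t,s=snap('e');cv2.imwrite('pics/e.png',t['pixels']);ctrl.hand_in()"
```

```text
the job is handed in; nothing more can be done
```

View pics/e.png

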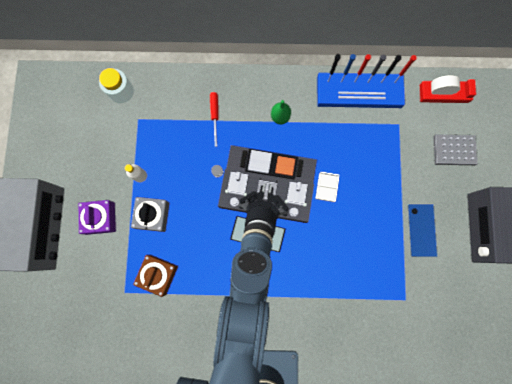

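I turned the grey isolator off, found bolt 2 to be the loose one, and handed in at about 21 s with cover 2 held open by its tab at about 47°.

- **Isolator:** the handle bar measured −4.7° against the box's −4.6°, with its nose at the off dot.
- **Bolts:** I tapped bolt 1, which held, then bolt 2, which sank 8 mm. By camera, bolt 2's top was at 63 mm and the other two at 71 mm. I didn't need to tap bolt 3.
- **Covers:** the lifted cover's edge position and the tool pitch both gave about 47°, and the arm was steady. Covers 1 and 3 were shut.
- **Bystanders:** in the final top picture (`pics/e.png`) nothing on the bench looks moved. I judged that by eye, and the arm partly hides the phone.

One check disagreed: my first depth fit of the cover angle gave 57–59°. It had picked up tab and finger points, and the check on the plate edges gave 47°.

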